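# Close the tag printer and print a tag with its two-stage key

## Robot

A 7-joint arm with a two-finger parallel gripper is mounted at the origin on a cart in front of the work surface, level with it; the furniture and walls round the work are solid. World frame = base frame: x ahead of the robot, y to its left, z up, the work surface at z = 0. Lengths are in m, angles in rad, forces in N, time in s.
With the tool pointing down it reaches from about 0.425 to 0.875 m from the base axis. Payload 4.7 kg.
Tool frame: the origin (TCP) lies at the very end of the fingers, on their centre line; the grasp point (between the pads) lies 19 mm behind it (robot.grip_point_offset is the distance from the TCP to the grasp point, in m); z points along the fingers, y is the line along which they close (so a half turn about z gives the same grasp; the last joint's range is limited). The gripper opens to 85 mm and grips with 20 to 120 N. Pads are 22 mm wide; open, the fingers measure 114 mm over their backs; the gripper's body (76 mm by 85 mm) begins 54 mm behind the grasp point. The pads swing forward as they close: fully open they stand 13 mm farther back than shut.
Start: joints at [1.129, 0.321, -0.07, 1.45, 0.023, 1.371, -0.057], TCP at [0.286, -0.584, 0.231] pointing down, gripper open.
Joint ranges: [-2.86, 2.86], [-0.3, 2.09], [-1.38, 1.24], [0.06, 2.45], [-1.56, 4.7], [0.09, 2.05], [-2.69, 2.69]. Speed limits (rad/s): [2.57, 2.57, 3.14, 3.14, 3.14, 3.14, 3.14].

## Interface

Orientations are given as a rotation vector (axis times angle).
In Python, from rig import robot gives the robot as it stands.
- The arm moves only by the tool step_arm, never from a script. Its argument "plan" is a list of rows, each a list of 7 numbers: the shift along the tool's x, y, z in mm, then the turn, a rotation vector about the tool's x, y, z in rad, then the opening, from 0 (shut) to 1 (fully open). In form: [[dx, dy, dz, ax, ay, az, hand], ...]. A call has exactly 10 rows; each row is the pose to reach, as a shift and turn from the pose commanded when the call began, along the tool's axes at that moment; what a row does not reach only later rows make up. A row lasts 1/8 s, in which the tool goes at most 62.5 mm and 10.7 degrees, less where a joint would pass 70% of its speed; a pose out of reach is approached as far as the arm can. A call with a gripper value outside its range is refused whole. The fingers move at their own pace and stop on an object; "grip_force" is the grip in N (left out, the last holds). Time passes only in rows, so rows that repeat a pose let the fingers close, or fill a call up. It gives the time, the measured TCP pose, the force, the opening and the grip force at its end, in the units of the state.
- robot.sense(): the state, without advancing time (a new reading comes with each control period).
- robot.capture(name): name is "scene" or "top" or "wrist"; returns (picture, depth): 400x640x3 uint8, blue, green, red; 400x640 float32, m along the optical axis (not along the pixel's ray), 0 where there is no reading.
- robot.camera_params(name): a dict with "vfov" (degrees; the focal length in pixels is half the picture's height over the tangent of half this angle, whatever the lens; pixels are square), "cx", "cy" (the principal point, pixels), "k1" (the pictures are not rectified: a ray, as slopes to the right and down, at radius r is drawn at 1 + k1 r^2 times it, then the intrinsics apply), "rvec" (rotation vector, rad) and "tvec" (3), from world to camera coordinates, as OpenCV has them; the wrist camera has in their place "T_tool_cam" (4x4, takes a point from camera to tool coordinates, whose origin is the TCP and whose axes are the flange's). Camera axes: x right, y down, z forward; pixel columns grow to the right and rows downward; lengths in m; the calibration is good to about 2 mm. A picture is of the moment at which its call begins: read the wrist's pose just before it. camera_params takes no time and is no camera call.
- robot.sign_off(): hands the job in; it is judged then, once.
Trained networks look in the newest picture that a camera, given by its name, has taken for a name from the list of things; names that differ only in an ending like _2 or _b are one class to them, and where a whole thing is asked for, a point or a joint stands for the part that bears it (a point fixed in the world has none). Each returns a list of dicts, best first, with "confidence" (0 to 1); they miss things now and then, are a little off and sometimes report something else, mostly with a low value. They report only what shows in the picture. A call takes as long as a camera call. They do not tell look-alikes from the thing itself.
- robot.spot_in(camera, name): "box" ([left, top, right, bottom] in pixels, round what is visible of it).
- robot.cut_out(camera, name): "pixels" (400x640 bool, what is visible of it) and "box" ([left, top, right, bottom] in pixels, round what is visible of it).
- robot.spot_point(camera, name): "uv" ([column, row] in pixels: a listed point, or the origin of a listed thing).
The state is a dict: "clock": time; "joints": joint angles; "qvel": joint speeds; "effort": joint torques, N m; "position": TCP position; "orientation": TCP orientation; "wrist_force": force on the tool from outside, world axes, zero at the start; "torque": the same for the moment, N m; "grip_width": opening from 0.0 (shut) to 1.0 (fully open); "grip_force": force on a finger pad.
Only numpy, scipy, OpenCV 4.12 (cv2) and the standard library are available. Lean on these libraries where they do the work, as an engineer would, in place of code of your own. Each camera call takes 0.05 s, during which the arm holds its last target. There are 200 camera calls.

## Task

The laundry's tag printer stands open with a fresh roll in it. Put its loose cover back on: hook the cover's front lip into the slot under the deck at the front of the roll bay, then pivot the rear down until it snaps flat under the catch. Then press the big key on the printer down to its halfway stop and keep it there for about a second so that the tag lines up, press it on fully down to print, and let it come up again; print only with the cover shut, and leave the order book, ticket pad and tape measure where they are.

Things in the scene. Friction and masses are not known exactly. Their poses are not given: they have to be found in the camera images.
- tag_printer: White desktop tag printer, fixed, 190 (x) x 124 (y) mm; its flat top, the deck, is at z = 58 mm. Origin: centre of its underside, z up; -x is its front (paper tag stands out 18 mm there). Open roll bay in the deck: x -22 to 72, y -45 to 45. Ledges at |y| 37 to 45, x -6 to 72, tops at z = 54, carry the cover plate flush with the deck. Paper roll inside, top z = 46.
- slot_edge (a point): Middle of the rear edge of the deck strip at the bay's front (printer x = -22), on its top face; axes as the printer's. The strip is 3.5 mm thick (z 54.5 to 58 in the printer's frame). The slot for the cover's lip is the empty space under it: 12 mm deep forward, over 70 mm wide, nothing below it for 30 mm.
- bay_seat (a point): Where the cover's origin lies when it is fitted (printer x = 25, y = 0, z = 50 mm), axes as the printer's, which the fitted cover's axes follow. Play of the fitted cover: about 1.5 mm each way fore and aft, 2.5 mm each way sideways.
- bay_cover: Loose charcoal bay cover, about 80 g, at first flat on the table, right side up. Origin: centre of its underside, z up; -x is its front, with the lip. Plate x -45.5 to 45.5, y -42.5 to 42.5, z 4 to 8 mm. Two stiffening ribs under it, z 0 to 4. It goes in lip first with the rear raised by about 15 to 25 degrees, then pivots down about its front edge.
- cover_lip (a point): Middle of the front tip of the cover's lip, 53.5 mm ahead of the cover's origin, 1.5 mm above its underside. The lip is 64 mm wide, z 0 to 3 mm in the cover's frame, and stands 8 mm out in front of the plate; its top is 1 mm below the plate's underside, so the deck strip fits over it, against the plate's front.
- cover_ridge (a point): Centre of the grip ridge on the cover's top, 8 mm behind the cover's origin and 17 mm above its underside. The ridge runs across the cover: 12 mm thick along the cover's x (grip here, fingers closing along x), 44 mm long along y, z 8 to 26 mm. Its flat top may also be pressed.
- cover_catch (a joint): Grey sprung catch on the deck behind the bay, 40 mm wide, 10 mm tall; slides back (printer +x), m: 0 forward at rest, 0.008 fully back. At rest its nose overhangs the bay by 5 mm (printer x = 67), just above the deck. Its sloped front lets the cover's rear edge, pressed down with about 2 to 8 N, push it back; it springs forward to 0 over the flat cover.
- key_stage1 (a joint): First stage of the key, m: 0 up, 0.006 at the halfway stop. Soft: starts at 0.7 N, about 2.5 N at the stop. Springs back when let go.
- key_stage2 (a joint): Second stage of the key, m: 0 until the key is pushed beyond the halfway stop, 0.006 fully down. Stiff: starts only at 8 N and takes 11 N at the bottom, so a push of 4 to 6 N rests at the halfway stop. Springs back when let go.
- key_top (a point): Centre of the top face of the black two-stage key, 32 (x) x 34 (y) mm, on the right of the printer's front deck (printer x = -62, y = -30). At rest 74 mm above the table, 16 mm above the deck; pressed straight down, 6 mm to the halfway stop and 6 mm more to the bottom; this point goes down with it.
- order_book: Bystander: brown spiral-bound book, 148 x 109 x 13 mm, flat on the table on the other side of the printer from the cover; origin at the centre of its underside.
- ticket_pad: Bystander: pad of paper tickets, 126 x 62 x 16 mm, behind the work on the right; origin at the centre of its underside.
- tape_measure: Bystander: round yellow tape measure with its blade tip out, 56 x 100 x 26 mm, behind the work on the left; origin at the centre of its underside.
Mind the look-alikes: they are no part of the job. Of the things like the bay_cover, leave any that is orange; of the rest the smaller one is meant.

How it is judged:
By the outcome, as a careful person would: the job done as asked, in the order asked, and still so for the second after the job is handed in, with the robot touching nothing.
It also fails if it takes over 59 s, if anything falls off the work surface, if the arm or the gripper's body presses on something with over 40 N, if the wrist force passes 120 N, or if a joint passes its speed limit or range.

## Working session

There is one attempt and no reset: what is moved stays moved. The work goes in short steps, Python scripts to look and compute and a tool call to move; the robot and the scene stay as the last step left them, time stands still between calls to the robot, and variables do not carry over. Pictures are saved under pics/ and viewed, at most 10 in all, crops included, and the job is handed in when it is done.

Besides the shell and the picture viewer there is one more tool, called after ">>>" as name(argument=value, ...) on one line, values as JSON. step_arm: Moves the arm, as the interface text tells. Its arguments: {"type":"object","properties":{"plan":{"type":"array","items":{"type":"array","items":{"type":"number"}}},"grip_force":{"type":"number"}},"required":["plan"]}

```bash
ls; mkdir -p pics; cat > h.py <<'E'
import numpy as np, cv2
from scipy.spatial.transform import Rotation as R
from rig import robot
def cam(name, state=None):
    p=robot.camera_params(name); f=200/np.tan(np.radians(p["vfov"])/2)
    if "rvec" in p:
        Rm=R.from_rotvec(np.ravel(p["rvec"])).as_matrix(); t=np.ravel(p["tvec"])
        T=np.eye(4); T[:3,:3]=Rm.T; T[:3,3]=-Rm.T@t
    else:
        s=state or robot.sense(); W=np.eye(4); W[:3,:3]=R.from_rotvec(s["orientation"]).as_matrix(); W[:3,3]=s["position"]
        T=W@np.array(p["T_tool_cam"])
    return p,f,T   # T cam->world
def rays(c,uv):
    p,f,T=c; uv=np.atleast_2d(uv).astype(float)
    d=(uv-[p["cx"],p["cy"]])/f; x=d.copy()
    for _ in range(10): x=d/(1+p["k1"]*(x**2).sum(1,keepdims=True))
    return np.c_[x,np.ones(len(x))]
def at_z(c,uv,z):
    T=c[2]; d=rays(c,uv)@T[:3,:3].T; o=T[:3,3]
    return o+d*((z-o[2])/d[:,2])[:,None]
def at_depth(c,uv,depth):
    T=c[2]; uv=np.atleast_2d(uv); i=np.round(uv).astype(int)
    return (rays(c,uv)*depth[i[:,1],i[:,0]][:,None])@T[:3,:3].T+T[:3,3]
def proj(c,P):
    p,f,T=c; q=(np.atleast_2d(P)-T[:3,3])@T[:3,:3]; x=q[:,:2]/q[:,2:]
    return x*(1+p["k1"]*(x**2).sum(1,keepdims=True))*f+[p["cx"],p["cy"]]
E
python3 - <<'E'
from h import *
s=robot.sense(); print(s)
for n in ("scene","top"):
    im,d=robot.capture(n); cv2.imwrite(f"pics/{n}0.png",im); np.save(f"{n}0.npy",d)
    c=cam(n); print(n,c[0],c[2].round(3).tolist())
    for k in ("tag_printer","bay_cover","order_book","ticket_pad","tape_measure"):
        print(k,[(np.round(b["box"]).tolist(),round(b["confidence"],2)) for b in robot.spot_in(n,k)])
    for k in ("key_top","slot_edge","bay_seat","cover_lip","cover_ridge","tag_printer","bay_cover"):
        print(k,[(np.round(b["uv"],1).tolist(),round(b["confidence"],2)) for b in robot.spot_point(n,k)])
E
```

```text
pics
{'clock': 0.0, 'joints': array([ 1.12909714,  0.32181669, -0.07014556,  1.45168467,  0.02262131,
        1.37078144, -0.0569169 ]), 'qvel': array([ 9.12984991e-05,  3.52953896e-04,  1.89791977e-04,  4.20177072e-04,
       -1.91962169e-04,  5.09594350e-06,  1.71026435e-03]), 'effort': array([ 3.23358818e-04, -4.93575561e+01, -3.82426484e-01, -3.14326644e+01,
        1.29024556e-02,  1.15833554e-02, -5.93144648e-06]), 'position': array([ 0.28586369, -0.58316697,  0.23022322]), 'orientation': array([-3.05855355e+00, -7.09489202e-01,  8.26423936e-04]), 'wrist_force': array([ 0.32388638,  0.58164017, -0.37712742]), 'torque': array([ 0.00915957,  0.04534204, -0.01892447]), 'grip_force': 0.0, 'grip_width': 0.9990658129134317}
scene {'vfov': 53.067456513146396, 'cx': 321.3776981017971, 'cy': 199.305718161664, 'k1': -0.052331217055266284, 'rvec': array([ 0.91085213, -2.49076748,  1.08356314]), 'tvec': array([0.41181834, 0.36587364, 1.02252173])} [[-0.764, -0.439, 0.473, -0.009], [-0.646, 0.521, -0.558, 0.646], [-0.002, -0.732, -0.681, 0.965], [0.0, 0.0, 0.0, 1.0]]
tag_printer [([307.0, 2
[... 1161 characters left out ...]
bay_cover [([301.0, 163.0, 332.0, 197.0], 0.89), ([406.0, 198.0, 442.0, 238.0], 0.88), ([363.0, 237.0, 392.0, 273.0], 0.7)]
order_book [([211.0, 233.0, 254.0, 283.0], 0.61)]
ticket_pad [([353.0, 158.0, 387.0, 198.0], 0.59), ([315.0, 261.0, 326.0, 268.0], 0.54)]
tape_measure [([243.0, 157.0, 258.0, 175.0], 0.54)]
key_top [([316.7, 263.8], 0.7), ([370.0, 173.4], 0.45)]
slot_edge [([313.7, 251.4], 0.7)]
bay_seat [([317.6, 234.3], 0.76)]
cover_lip [([303.4, 174.2], 0.91), ([422.6, 199.1], 0.81), ([370.7, 269.2], 0.73)]
cover_ridge [([378.0, 249.4], 0.83), ([321.3, 178.7], 0.55)]
tag_printer [([313.2, 245.9], 0.58)]
bay_cover [([422.3, 216.9], 0.8), ([375.1, 252.1], 0.74), ([319.2, 176.8], 0.61)]
```

```bash
python3 - <<'E'
from h import *
im=cv2.imread("pics/top0.png"); cv2.imwrite("pics/topc.png",cv2.resize(im[145:295,205:455],None,fx=3.2,fy=3.2,interpolation=cv2.INTER_CUBIC))
d=np.load("top0.npy"); c=cam("top")
for n,uv in dict(A=(319,177),B=(422,217),C=(375,252)).items():
    print(n,at_z(c,uv,0.01).round(3))
for k in ("bay_cover","tag_printer"):
    for b in robot.cut_out("top",k):
        m=b["pixels"].astype(np.uint8); m2=np.argwhere(m)[:,::-1]
        P=at_z(c,m2,0.058 if k=="tag_printer" else 0.008)[:,:2].astype(np.float32)*1000
        bgr=im[m>0].mean(0).round()
        print(k,b["confidence"],[np.round(x) for x in cv2.minAreaRect(P)],bgr)
for k,z in (("key_top",.074),("slot_edge",.058),("bay_seat",.05)):
    print(k,[at_z(c,b["uv"],z).round(3).tolist()[0] for b in robot.spot_point("top",k)])
E
```

```text
A [[ 0.715 -0.057  0.01 ]]
B [[ 0.592 -0.393  0.01 ]]
C [[ 0.476 -0.242  0.01 ]]
bay_cover 0.75 [array([708., -50.]), array([98., 85.]), np.float64(68.0)] [ 64. 127. 164.]
bay_cover 0.59 [array([ 590., -398.]), array([123., 110.]), np.float64(3.0)] [87. 84. 83.]
bay_cover 0.58 [array([ 466., -248.]), array([81., 96.]), np.float64(82.0)] [93. 90. 90.]
tag_printer 0.69 [array([491., -49.]), array([126., 205.]), np.float64(75.0)] [149. 145. 144.]
key_top [[0.434, -0.057, 0.074], [0.719, -0.217, 0.074]]
slot_edge [[0.472, -0.047, 0.058]]
bay_seat [[0.526, -0.058, 0.05]]
```

View pics/topc.png

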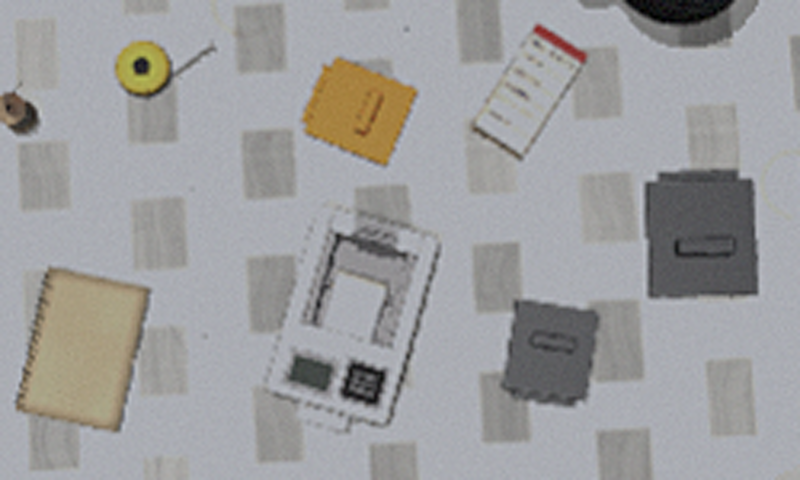

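Top image candidates: orange cover at (319,177) is excluded by colour. Grey B at (422,217) is about 110×123 mm, so too big. Grey C at (375,252) is about 81×96 mm, which matches the 85×99 given, so C is the one meant, and the enlarged crop confirms it. Its lip points towards the robot, as does the printer's front with the key. Next I go above C.

```bash
cat >> h.py <<'E'
def toolR(yaw_closing, pitch=0.):
    """tool down, tool y along world yaw (rad); pitch>0 raises the +y side (rear) of what is held"""
    y=np.array([np.cos(yaw_closing),np.sin(yaw_closing),0]); z=np.array([0,0,-1.]); x=np.cross(y,z)
    M=np.c_[x,y,z]
    return M@R.from_rotvec([-pitch,0,0]).as_matrix()
def delta(pos,M,frm=None):
    s=frm or robot.sense(); M0=R.from_rotvec(s["orientation"]).as_matrix()
    return ((np.array(pos)-s["position"])@M0*1000).round(1), R.from_matrix(M0.T@M).as_rotvec().round(3)
E
python3 - <<'E'
from h import *
c=cam("top")
print(np.array(robot.camera_params("wrist")["T_tool_cam"]).round(3).tolist(), robot.camera_params("wrist")["vfov"])
print(at_z(c,(378,249.4),.017))
print((toolR(0,.3)@[0,0,1]).round(2))
print(delta([.45,-.25,.26],toolR(np.radians(-8))))
E
```

```text
[[0.0, -0.958, -0.286, 0.073], [1.0, 0.0, 0.0, -0.0], [-0.0, -0.286, 0.958, -0.142], [0.0, 0.0, 0.0, 1.0]] 63.58159199427677
[[ 0.48432697 -0.25096741  0.017     ]]
[ 0.3   0.   -0.96]
(array([ 294.1, -227.5,  -28.7]), array([ 0.   ,  0.   , -0.975]))
```

>>> step_arm(plan=[[55,-36,-5,0,0,-0.16,0.5],[110,-72,-10,0,0,-0.32,0.5],[165,-110,-15,0,0,-0.48,0.5],[220,-146,-20,0,0,-0.64,0.5],[270,-182,-25,0,0,-0.8,0.5],[316,-215,-30,0,0,-0.975,0.5],[316,-250,-30,0,0,-0.975,0.5],[316,-272,-30,0,0,-0.975,0.5],[316,-272,-30,0,0,-0.975,0.5],[316,-272,-30,0,0,-0.975,0.5]])

```text
clock: 2.8
position: [0.4502, -0.2015, 0.2615]
orientation: [2.372, 2.059, -0.0]
wrist_force: [0.6, 0.2, -0.1]
grip_width: 0.498
grip_force: 0.0
```

```bash
python3 - <<'E'
from h import *
s=robot.sense(); im,d=robot.capture("wrist"); c=cam("wrist",s); np.save("w1.npy",d)
import pickle; pickle.dump(s,open("s1.pkl","wb"))
o=im.copy()
for k,z in (("key_top",.074),("slot_edge",.058),("bay_seat",.05),("cover_lip",.0015),("cover_ridge",.017),("bay_cover",.0),("tag_printer",0)):
    for b in robot.spot_point("wrist",k):
        print(k,round(b["confidence"],2),np.round(b["uv"],1),at_z(c,b["uv"],z).round(4)[0])
for b in robot.cut_out("wrist","bay_cover"):
    m=b["pixels"]; q=np.argwhere(m)[:,::-1]; P=at_z(c,q,.008)[:,:2].astype(np.float32)*1000
    print(b["confidence"],b["box"],cv2.minAreaRect(P))
cv2.imwrite("pics/w1.png",im)
E
```

```text
key_top 0.62 [279.2  37.2] [ 0.4336 -0.0615  0.074 ]
slot_edge 0.58 [327.9  10.5] [ 0.4824 -0.0417  0.058 ]
bay_seat 0.9 [372.5  16.1] [ 0.5256 -0.0507  0.05  ]
cover_lip 0.96 [482.7 281.1] [ 0.658  -0.3938  0.0015]
cover_lip 0.89 [300.7 198.4] [ 0.4223 -0.2376  0.0015]
cover_ridge 0.86 [345.6 204.4] [ 0.4782 -0.249   0.017 ]
cover_ridge 0.83 [429.8 299.6] [ 0.5775 -0.4019  0.017 ]
cover_ridge 0.58 [537.4   7.7] [ 0.7095 -0.0581  0.017 ]
cover_ridge 0.19 [298.8 202.7] [ 0.4205 -0.2386  0.017 ]
bay_cover 0.93 [340.2 200.6] [ 0.4726 -0.2482  0.    ]
bay_cover 0.62 [528.9   4.1] [ 0.7107 -0.0502  0.    ]
tag_printer 0.65 [347.1  26. ] [ 0.5054 -0.0457  0.    ]
0.89 [398.1, 248.2, 481.8, 305.6] ((598.26171875, -383.5580749511719), (111.7513656616211, 84.5228271484375), 2.56415057182312)
0.73 [481.4, 0.0, 569.4, 57.2] ((702.861083984375, -66.6497802734375), (59.687042236328125, 86.31156921386719), 69.39036560058594)
0.66 [299.6, 171.0, 378.5, 236.8] ((467.1951904296875, -247.64913940429688), (86.6248550415039, 99.1817398071289), 81.93916320800781)
```

View pics/w1.png

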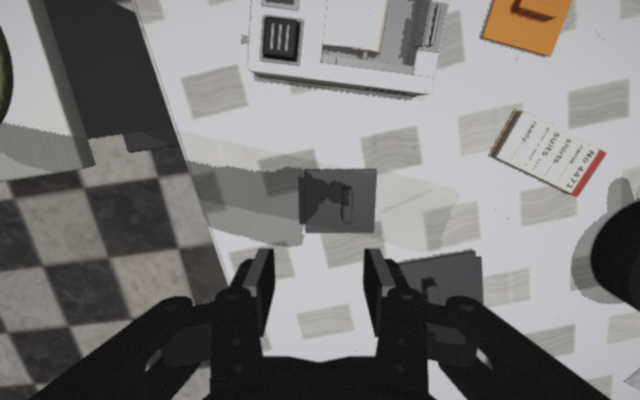

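The grey cover C is at (340,200) and measures 86.6×99 mm. Its ridge is at (346,204), i.e. (0.479, −0.249), with yaw −8°, which agrees with the sizes given. Now I descend and grip.

>>> step_arm(plan=[[-20,17,50,0,0,0,0.5],[-43,35,100,0,0,0,0.5],[-43,35,150,0,0,0,0.5],[-43,35,195,0,0,0,0.5],[-43,35,225,0,0,0,0.5],[-43,35,240,0,0,0,0.5],[-43,35,250,0,0,0,0.5],[-43,35,250,0,0,0,0.5],[-43,35,250,0,0,0,0.0],[-43,35,250,0,0,0,0.0]], grip_force=50)

```text
clock: 4.5
position: [0.4797, -0.2483, 0.0127]
orientation: [2.37, 2.059, 0.001]
wrist_force: [-0.1, -0.7, 0.7]
grip_width: 0.121
grip_force: 52.0
```

>>> step_arm(plan=[[0,0,0,0,0,0,0],[0,0,0,0,0,0,0],[0,0,0,0,0,0,0],[0,0,-5,0,0,0,0],[0,0,-20,0,0,0,0],[0,0,-60,0,0,0,0],[0,0,-110,0,0,0,0],[0,0,-140,0,0,0,0],[0,0,-140,0,0,0,0],[0,0,-140,0,0,0,0]])

```text
clock: 5.75
position: [0.4781, -0.2475, 0.1507]
orientation: [-2.371, -2.06, 0.001]
wrist_force: [0.2, 0.5, -1.1]
grip_width: 0.12
grip_force: 52.0
```

>>> step_arm(plan=[[0,0,-50,0,0,0,0],[30,-10,-90,0,0,0,0],[70,-22,-100,0,0,0,0],[100,-22,-100,0,0,0,0],[100,-22,-100,0,0,0,0],[100,-22,-100,0,0,0,0],[100,-22,-100,0,0,0,0],[100,-22,-100,0,0,0,0],[100,-22,-100,0,0,0,0],[100,-22,-100,0,0,0,0]])

```text
clock: 7.0
position: [0.4709, -0.1459, 0.2513]
orientation: [-2.372, -2.06, 0.0]
wrist_force: [-0.4, 0.3, -0.6]
grip_width: 0.121
grip_force: 52.0
```

```bash
python3 - <<'E'
from h import *
import pickle
s=robot.sense(); print(s["position"],s["orientation"]); im,d=robot.capture("wrist"); c=cam("wrist",s); np.save("w2.npy",d); pickle.dump(s,open("s2.pkl","wb"))
for k,z in (("key_top",.074),("slot_edge",.058),("bay_seat",.05),("cover_lip",.2),("cover_ridge",.017)):
    for b in robot.spot_point("wrist",k):
        print(k,round(b["confidence"],2),np.round(b["uv"],1),at_z(c,b["uv"],z).round(4)[0])
vv,uu=np.mgrid[0:400,0:640]; P=at_depth(c,np.c_[uu.ravel(),vv.ravel()],d); ok=d.ravel()>0
m=ok&(abs(P[:,2]-.058)<.004)&(abs(P[:,0]-.5)<.15)&(abs(P[:,1]+.05)<.12)
print(m.sum(),np.median(P[m,2]),cv2.minAreaRect(P[m,:2].astype(np.float32)*1000))
lab=m.reshape(400,640); o=im.copy(); o[lab]=o[lab]//2+np.array([0,100,0],np.uint8)
cv2.imwrite("pics/w2.png",im); cv2.imwrite("pics/w2m.png",np.vstack([im[:200],o[:200]]))
E
```

```text
[ 0.47091344 -0.14586497  0.25125759] [-2.37158854e+00 -2.06036188e+00  1.13931269e-04]
key_top 0.71 [266.3 101.7] [ 0.4333 -0.061   0.074 ]
slot_edge 0.93 [312.5  70.2] [ 0.4806 -0.0379  0.058 ]
slot_edge 0.22 [303.4 254.1] [ 0.4421 -0.2293  0.058 ]
bay_seat 0.93 [357.3  80.7] [ 0.5236 -0.053   0.05  ]
cover_lip 0.82 [528.2   5.2] [ 0.6008 -0.0358  0.2   ]
cover_lip 0.81 [471.1 319. ] [ 0.5685 -0.2299  0.2   ]
cover_lip 0.69 [205.1 254.9] [ 0.3945 -0.1549  0.2   ]
cover_ridge 0.93 [417.2 339.2] [ 0.5752 -0.4003  0.017 ]
cover_ridge 0.79 [524.2  65.4] [ 0.7107 -0.0595  0.017 ]
cover_ridge 0.72 [317.5 268.6] [ 0.4522 -0.2712  0.017 ]
14939 0.05758687903679094 ((501.6214904785156, -48.051605224609375), (124.845458984375, 189.7259521484375), 74.9036636352539)
```

View pics/w2m.png

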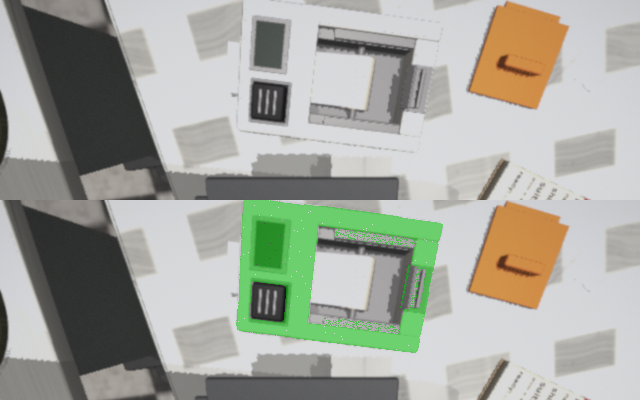

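The picture shows the printer with its deck segmented cleanly: 125×190 mm, yaw −15.1°, centre (0.5016, −0.048). The key predicted from that pose is within 1 mm of the detected one. Now I measure how the cover sits in the hand.

```bash
python3 - <<'E'
from h import *
import pickle
s=pickle.load(open("s2.pkl","rb")); d=np.load("w2.npy"); c=cam("wrist",s)
vv,uu=np.mgrid[0:400,0:640]; P=at_depth(c,np.c_[uu.ravel(),vv.ravel()],d)
M=R.from_rotvec(s["orientation"]).as_matrix(); Q=(P-s["position"])@M*1000
m=(d.ravel()>0)&(Q[:,2]>-2)&(Q[:,2]<14)&(abs(Q[:,0])<80)&(abs(Q[:,1])<80)
lo=m&(Q[:,2]>1)
A=np.c_[Q[lo][:,:2],np.ones(lo.sum())]; w=np.linalg.lstsq(A,Q[lo][:,2],rcond=None)[0]; r=A@w-Q[lo][:,2]
print(lo.sum(),w,r.std(),Q[lo].min(0),Q[lo].max(0),np.percentile(Q[lo],[1,99],axis=0).round(1))
print(cv2.minAreaRect(Q[lo][:,:2].astype(np.float32)))
for y0 in range(-60,60,10):
    k=lo&(abs(Q[:,1]-y0)<5)
    if k.sum(): print(y0,k.sum(),np.percentile(Q[k,2],[5,50,95]).round(1),np.percentile(Q[k,0],[2,98]).round(1))
E
```

```text
18401 [-0.00827625 -0.01562412  5.24170979] 1.3114731125692909 [-42.80027648 -61.27838501   1.00533603] [42.0736121  38.06223081 11.99241692] [[-37.9 -59.6   3.5]
 [ 41.7  36.9  10.5]]
((-0.3632087707519531, -11.608772277832031), (84.87289428710938, 99.33966827392578), 0.0026765153743326664)
-60 1076 [ 9.1 10.  10.9] [-23.1  30.7]
-50 1860 [4.  5.1 9.4] [-17.3  40.9]
-40 2421 [4.  4.9 6. ] [-20.6  41.3]
-30 2367 [4. 5. 6.] [-19.4  41.4]
-20 1795 [3.9 4.9 6. ] [-6.6 41.6]
-10 1484 [3.9 4.9 5.9] [-36.   41.7]
0 1207 [3.8 4.9 6. ] [-41.5  41.7]
10 1433 [3.9 4.9 6. ] [-37.8  41.7]
20 1750 [3.9 4.9 6. ] [-4.1 41.6]
30 2356 [4. 5. 6.] [-19.1  41.4]
40 652 [4.1 5.1 6.2] [-21.9  41.3]
```

```bash
cat >> h.py <<'E'
PC=np.array([.5016,-.0481,0]); YAW=np.radians(-15.1); PR=R.from_euler("z",YAW).as_matrix()
TC=np.array([7.9,.4,12.9])   # TCP in cover frame, mm
def pose(th,a,b,up=0):
    """cover pitched th deg with strip's lower edge at cover (a,b) mm -> TCP pose"""
    t=np.radians(th); M=toolR(YAW,t); C=np.c_[M[:,1],M[:,0],-M[:,2]]
    S=PC+PR@[-.022,0,.0545]
    return S+C@((TC-[a,0,b])/1000)+[0,0,up], M
E
python3 - <<'E'
from h import *
s=robot.sense(); print(s["position"])
for w in ((20,-62,5.5,.06),(20,-62,5.5,0),):
    p,M=pose(*w); print(w,p.round(4),*delta(p,M))
E
```

```text
[ 0.47092491 -0.14567755  0.25132971]
(20, -62, 5.5, 0.06) [ 0.5414 -0.0584  0.1454] [ 96.2  57.6 106. ] [-0.349 -0.021  0.122]
(20, -62, 5.5, 0) [ 0.5414 -0.0584  0.0854] [ 96.2  57.6 166. ] [-0.349 -0.021  0.122]
```

>>> step_arm(plan=[[24,15,10,-0.09,-0.005,0.03,0],[48,29,20,-0.18,-0.011,0.06,0],[72,44,50,-0.27,-0.016,0.09,0],[96.2,57.6,80,-0.349,-0.021,0.122,0],[96.2,57.6,106,-0.349,-0.021,0.122,0],[96.2,57.6,106,-0.349,-0.021,0.122,0],[96.2,57.6,106,-0.349,-0.021,0.122,0],[96.2,57.6,106,-0.349,-0.021,0.122,0],[96.2,57.6,106,-0.349,-0.021,0.122,0],[96.2,57.6,106,-0.349,-0.021,0.122,0]])

```text
clock: 8.55
position: [0.5417, -0.0587, 0.1458]
orientation: [2.261, 1.732, 0.307]
wrist_force: [0.6, 0.4, -1.0]
grip_width: 0.124
grip_force: 52.0
```

```bash
python3 - <<'E'
from h import *
s=robot.sense(); print(s["position"],s["joints"].round(2),s["grip_width"])
im,d=robot.capture("wrist"); c=cam("wrist",s); cv2.imwrite("pics/w3.png",im)
vv,uu=np.mgrid[0:400,0:640]; P=at_depth(c,np.c_[uu.ravel(),vv.ravel()],d)
M=R.from_rotvec(s["orientation"]).as_matrix(); Q=(P-s["position"])@M*1000
lo=(d.ravel()>0)&(Q[:,2]>2)&(Q[:,2]<13)&(abs(Q[:,0])<60)&(abs(Q[:,1])<70)
print(cv2.minAreaRect(Q[lo][:,:2].astype(np.float32)),np.median(Q[lo,2]))
L=(P-PC)@PR*1000
m=(d.ravel()>0)&(abs(L[:,2]-58)<4)&(abs(L[:,0])<120)&(abs(L[:,1])<90)
print(cv2.minAreaRect(L[m][:,:2].astype(np.float32)),np.percentile(L[m],[.5,50,99.5],axis=0).round(1))
for w in ((20,-62,5.5,0),(20,-56,5.5,0),(20,-49,5.5,0)):
    p,M=pose(*w); print(w,p.round(4),*delta(p,M))
E
```

```text
[ 0.54166386 -0.05869948  0.14578815] [ 0.67 -0.07 -0.65  2.1   0.06  0.76 -0.28] 0.12432754887893775
((-0.2513236999511719, -11.664482116699219), (84.67511749267578, 99.08396911621094), 0.03011772222816944) 5.098169309771284
((-0.5102386474609375, 0.051853179931640625), (188.65115356445312, 124.14479064941406), 0.04600122570991516) [[-93.5 -59.7  54.2]
 [-45.8  28.5  57.7]
 [ 91.1  61.7  60.7]]
(20, -62, 5.5, 0) [ 0.5414 -0.0584  0.0854] [  0.1 -20.8  56.6] [ 0.001 -0.     0.   ]
(20, -56, 5.5, 0) [ 0.536  -0.057   0.0833] [  0.1 -26.8  56.6] [ 0.001 -0.     0.   ]
(20, -49, 5.5, 0) [ 0.5296 -0.0553  0.0809] [  0.1 -33.8  56.5] [ 0.001 -0.     0.   ]
```

View pics/w3.png

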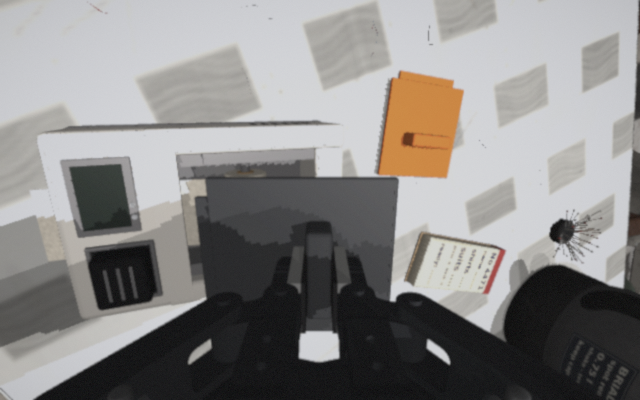

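The picture shows the cover held at (300,240), aligned above the bay and pitched, and both poses check out within 0.5 mm. Now I lower it and slide the lip in.

>>> step_arm(plan=[[0,-8,20,0,0,0,0],[0,-16,40,0,0,0,0],[0,-21,52,0,0,0,0],[0,-21,56.5,0,0,0,0],[0,-23,56.5,0,0,0,0],[0,-26,56.5,0,0,0,0],[0,-29,56.5,0,0,0,0],[0,-32,56.5,0,0,0,0],[0,-34,56.5,0,0,0,0],[0,-34,56.5,0,0,0,0]])

```text
clock: 9.85
position: [0.529, -0.0552, 0.0805]
orientation: [2.261, 1.733, 0.306]
wrist_force: [0.5, -0.3, 0.1]
grip_width: 0.126
grip_force: 52.1
```

```bash
python3 - <<'E'
from h import *
s=robot.sense(); print(s["position"],s["wrist_force"].round(1),s["torque"].round(2))
for i in range(11):
    f=i/10; w=(20*(1-f),-49+1.7*f,5.5-.8*f)
    p,M=pose(*w); print(np.round(w,1),p.round(4),*delta(p,M))
p,M=pose(-1.5,-47.3,4.5);print(*delta(p,M))
im,d=robot.capture("wrist"); cv2.imwrite("pics/w4.png",im[100:340,20:440])
E
```

```text
[ 0.52904181 -0.05519668  0.08053006] [ 0.5 -0.3  0.1] [ 0.09  0.38 -0.01]
[ 20.  -49.    5.5] [ 0.5296 -0.0553  0.0809] [ 0.1  0.7 -0.2] [ 0. -0.  0.]
[ 18.  -48.8   5.4] [ 0.5303 -0.0554  0.0791] [0.1 0.7 1.7] [ 0.035 -0.     0.   ]
[ 16.  -48.7   5.3] [ 0.5309 -0.0556  0.0774] [0.1 0.7 3.6] [ 0.07 -0.    0.  ]
[ 14.  -48.5   5.3] [ 0.5315 -0.0558  0.0756] [0.1 0.7 5.5] [ 0.105 -0.     0.   ]
[ 12.  -48.3   5.2] [ 0.532  -0.0559  0.0737] [0.1 0.5 7.4] [ 0.14 -0.    0.  ]
[ 10.  -48.2   5.1] [ 0.5324 -0.056   0.0719] [0.1 0.3 9.3] [ 0.175 -0.     0.   ]
[  8. -48.   5.] [ 0.5328 -0.0561  0.0701] [ 0.1  0.1 11.2] [ 0.21 -0.    0.  ]
[  6.  -47.8   4.9] [ 0.5332 -0.0562  0.0682] [ 0.1 -0.2 13. ] [ 0.245 -0.     0.   ]
[  4.  -47.6   4.9] [ 0.5334 -0.0563  0.0664] [ 0.1 -0.6 14.8] [ 0.28 -0.    0.  ]
[  2.  -47.5   4.8] [ 0.5336 -0.0563  0.0645] [ 0.1 -1.  16.6] [ 0.314 -0.     0.   ]
[  0.  -47.3   4.7] [ 0.5338 -0.0564  0.0627] [ 0.1 -1.5 18.4] [ 0.349 -0.     0.   ]
[ 0.1 -1.8 19.7] [ 0.376 -0.     0.   ]
```

View pics/w4.png

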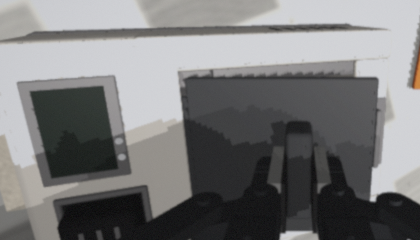

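The lip is out of sight under the strip, and the plate's front edge (col ~185) sits at the deck edge with no contact forces. Now I pivot it down.

>>> step_arm(plan=[[0.1,0.7,1.7,0.035,0,0,0],[0.1,0.7,3.6,0.07,0,0,0],[0.1,0.7,5.5,0.105,0,0,0],[0.1,0.5,7.4,0.14,0,0,0],[0.1,0.3,9.3,0.175,0,0,0],[0.1,0.1,11.2,0.21,0,0,0],[0.1,-0.2,13,0.245,0,0,0],[0.1,-0.6,14.8,0.28,0,0,0],[0.1,-1.0,16.6,0.314,0,0,0],[0.1,-1.5,18.4,0.349,0,0,0]])

```text
clock: 11.15
position: [0.5335, -0.0563, 0.0626]
orientation: [-2.492, -1.909, 0.002]
wrist_force: [-6.5, 0.9, 13.5]
grip_width: 0.126
grip_force: 53.9
```

>>> step_arm(plan=[[0,0,0.5,0.01,0,0,0],[0,0,1,0.02,0,0,0],[0,0,1.3,0.03,0,0,0],[0,0,1.3,0.03,0,0,0],[0,0,1.3,0.03,0,0,0],[0,0,1.3,0.03,0,0,0],[0,0,1.3,0.03,0,0,0],[0,0,1.3,0.03,0,0,0],[0,0,1.3,0.03,0,0,0],[0,0,1.3,0.03,0,0,0]])

```text
clock: 12.4
position: [0.5344, -0.0565, 0.063]
orientation: [-2.475, -1.896, 0.028]
wrist_force: [-5.7, -0.1, 10.8]
grip_width: 0.124
grip_force: 53.6
```

```bash
cat >> h.py <<'E'
def look(tag,crop=None):
    s=robot.sense(); im,d=robot.capture("wrist"); c=cam("wrist",s)
    vv,uu=np.mgrid[0:400,0:640]; P=at_depth(c,np.c_[uu.ravel(),vv.ravel()],d); L=(P-PC)@PR*1000
    L[d.ravel()==0]=np.nan
    for x in range(-22,96,6):
        k=(abs(L[:,0]-x)<3)
        o=[]
        for a,b in ((-60,-47),(-40,-25),(-18,18),(25,40),(47,60)):
            q=L[k&(L[:,1]>a)&(L[:,1]<b)&(L[:,2]<110)]; o.append("%5.1f"%np.median(q[:,2]) if len(q)>4 else "  -  ")
        print(x,*o)
    cv2.imwrite(f"pics/{tag}.png",im if crop is None else im[crop])
    return im,d
E
python3 - <<'E'
from h import *
s=robot.sense(); print(s["position"],s["wrist_force"].round(1),s["torque"].round(2),s["grip_width"])
p,M=pose(0,-47,4.5); print(p,*delta(p,M))
look("w5")
E
```

```text
[ 0.53438913 -0.05646401  0.06299335] [-5.7 -0.1 10.8] [-0.01  0.92  0.03] 0.12363228123085598
[ 0.53346825 -0.05628441  0.0629    ] [-0.1 -0.9  0.1] [-0.029  0.     0.   ]
-22   -     -    56.9  57.0  57.7
-16   -     -    58.7  58.8  57.7
-10   -     -    58.6  58.8  57.7
-4   -     -    58.6  58.6  57.7
2   -     -    58.5  58.5  57.6
8   -     -    58.4  58.5  57.7
14   -     -    58.7  58.3  57.7
20   -     -    78.5  58.3  57.7
26  57.6  58.2  94.7  58.2  57.6
32  57.6  58.1  76.1  58.2  57.7
38  57.7  58.1  75.9  58.0  57.7
44  57.7   -    95.0  58.0  57.7
50   -     -    78.2  57.9  57.7
56   -     -    58.0  57.7  57.7
62   -     -    57.7  57.7  57.6
68   -     -    62.4  57.6  57.6
74   -     -    68.0  56.5  57.7
80   -     -    64.7  56.7  57.7
86   -     -    58.0  56.7  57.7
92  56.6   -    57.5  56.6  57.5
```

View pics/w5.png

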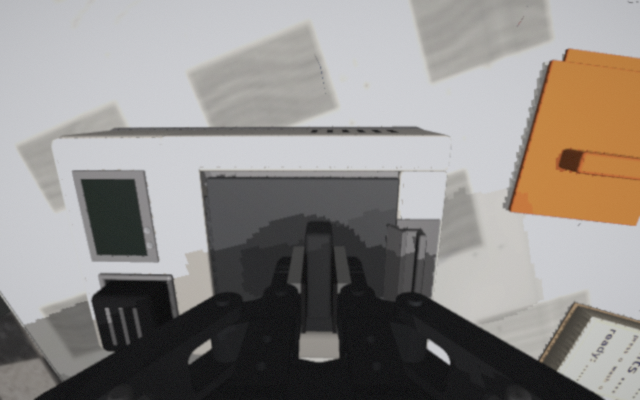

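The cover lies flush, rear at deck height, and the catch (405,250) looks to be over its edge. I release and check.

>>> step_arm(plan=[[0,0,-1,-0.03,0,0,0],[0,0,-1,-0.03,0,0,0.35],[0,0,-1,-0.03,0,0,0.35],[0,0,-1,-0.03,0,0,0.35],[0,0,-10,-0.03,0,0,0.35],[0,0,-30,-0.03,0,0,0.35],[0,0,-70,-0.03,0,0,0.35],[-20,0,-120,-0.03,0,0,0.2],[-30,0,-140,-0.03,0,0,0],[-30,0,-140,-0.03,0,0,0]])

```text
clock: 13.7
position: [0.5314, -0.0875, 0.2036]
orientation: [2.492, 1.906, 0.005]
wrist_force: [-0.9, 0.7, -0.6]
grip_width: -0.001
grip_force: 0.0
```

```bash
python3 - <<'E'
from h import *
im,d=look("w6")
c=cam("wrist"); 
for k,z in (("key_top",.074),("cover_ridge",.067)):
    for b in robot.spot_point("wrist",k):
        print(k,round(b["confidence"],2),np.round(b["uv"],1),at_z(c,b["uv"],z).round(4)[0])
K=PC+PR@[-.062,-.030,.074]; print(K)
print(delta(K+[0,0,.03],toolR(YAW)), robot.sense()["clock"])
E
```

```text
-22  57.8  57.1  56.8  57.1  57.5
-16  57.8  57.8  57.6  57.7  57.6
-10  57.7  57.8  57.7  57.8  57.6
-4  57.6  57.8  57.8  57.8  57.7
2  57.7  57.9  57.7  57.7  57.7
8  57.6  57.7  57.8  57.7  57.6
14  57.8  57.7  57.8  57.7  57.7
20  57.7  57.7  57.8  57.7  57.5
26  57.6  57.8  58.3  57.6  57.6
32  57.7  57.8  75.8  57.8  57.5
38  57.9  57.8  75.3  57.8  57.5
44  57.7  57.8  57.7  57.7  57.7
50  57.9  57.6  57.6  57.8  57.6
56  57.7  57.7  57.8  57.8  57.6
62  57.8  57.7  57.8  57.6  57.7
68  57.9  57.8  62.5  57.9  57.7
74  57.7  56.5  67.7  56.4  57.5
80  57.9  56.8  66.0  56.8  57.6
86  57.8  56.8  58.0  56.7  57.6
92  57.6  56.6  57.5  56.5  57.4
key_top 0.62 [199.9 197.1] [ 0.431  -0.0608  0.074 ]
cover_ridge 0.82 [312.9 159.7] [ 0.5342 -0.0561  0.067 ]
cover_ridge 0.64 [481.7 104.1] [ 0.6815 -0.0478  0.067 ]
[ 0.43392556 -0.0609129   0.074     ]
(array([ -1. , -98.6,  96.4]), array([-0.002, -0.001,  0.001])) 13.85
```

View pics/w6.png

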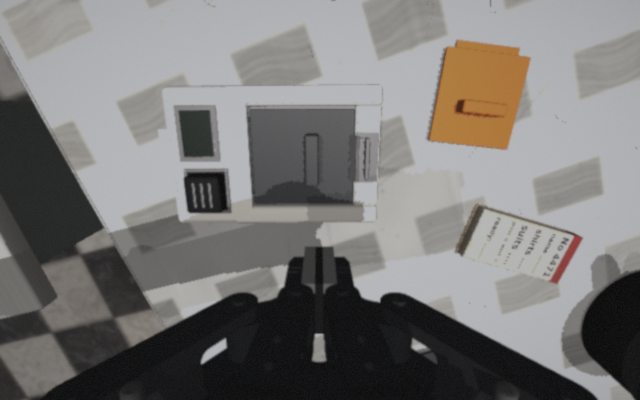

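The cover is flush everywhere (57.7 mm) and the catch (362,157) sits forward over its edge; the key is at (205,192). Now the key.

>>> step_arm(plan=[[0,-40,20,0,0,0,0],[-1,-80,40,0,0,0,0],[-1,-98,70,0,0,0,0],[-1,-98,100,0,0,0,0],[-1,-98,115,0,0,0,0],[-1,-98,121,0,0,0,0],[-1,-98,121,0,0,0,0],[-1,-98,121,0,0,0,0],[-1,-98,121,0,0,0,0],[-1,-98,121,0,0,0,0]])

```text
clock: 15.1
position: [0.4357, -0.062, 0.0808]
orientation: [2.493, 1.91, 0.002]
wrist_force: [0.1, 0.0, -0.9]
grip_width: -0.002
grip_force: 0.0
```

>>> step_arm(plan=[[0,0,3,0,0,0,0],[0,0,6,0,0,0,0],[0,0,8,0,0,0,0],[0,0,9,0,0,0,0],[0,0,9.5,0,0,0,0],[0,0,10,0,0,0,0],[0,0,10,0,0,0,0],[0,0,10,0,0,0,0],[0,0,10,0,0,0,0],[0,0,10,0,0,0,0]])

```text
clock: 16.35
position: [0.4353, -0.0619, 0.0704]
orientation: [2.494, 1.911, 0.001]
wrist_force: [-0.7, -0.6, 2.5]
grip_width: -0.003
grip_force: 0.8
```

>>> step_arm(plan=[[0,0,1.5,0,0,0,0],[0,0,2.5,0,0,0,0],[0,0,2.9,0,0,0,0],[0,0,2.9,0,0,0,0],[0,0,2.9,0,0,0,0],[0,0,2.9,0,0,0,0],[0,0,2.9,0,0,0,0],[0,0,2.9,0,0,0,0],[0,0,2.9,0,0,0,0],[0,0,2.9,0,0,0,0]])

```text
clock: 17.6
position: [0.4354, -0.0619, 0.068]
orientation: [2.494, 1.911, 0.0]
wrist_force: [-3.0, -1.0, 6.5]
grip_width: -0.0
grip_force: 3.5
```

>>> step_arm(plan=[[0,0,0,0,0,0,0],[0,0,0,0,0,0,0],[0,0,0,0,0,0,0],[0,0,2.5,0,0,0,0],[0,0,5,0,0,0,0],[0,0,7,0,0,0,0],[0,0,7.5,0,0,0,0],[0,0,7.5,0,0,0,0],[0,0,7.5,0,0,0,0],[0,0,7.5,0,0,0,0]])

```text
clock: 18.85
position: [0.4356, -0.062, 0.0616]
orientation: [2.493, 1.91, -0.001]
wrist_force: [-6.4, 0.0, 17.6]
grip_width: -0.0
grip_force: 8.8
```

>>> step_arm(plan=[[0,0,0.5,0,0,0,0],[0,0,0.5,0,0,0,0],[0,0,-6,0,0,0,0],[0,0,-14,0,0,0,0],[0,0,-30,0,0,0,0],[0,0,-60,0,0,0,0],[0,0,-100,0,0,0,0],[0,50,-130,0,0,0,0],[-20,90,-140,0,0,0,0],[-30,90,-140,0,0,0,0]])

```text
clock: 20.1
position: [0.5166, -0.1162, 0.201]
orientation: [2.494, 1.908, 0.005]
wrist_force: [-0.4, -0.1, -0.8]
grip_width: 0.002
grip_force: 0.0
```

```bash
python3 - <<'E'
from h import *
s=robot.sense(); print(s["clock"],s["wrist_force"])
im,d=robot.capture("wrist"); c=cam("wrist",s)
vv,uu=np.mgrid[0:400,0:640]; P=at_depth(c,np.c_[uu.ravel(),vv.ravel()],d); L=(P-PC)@PR*1000
for n,(x,y,w) in dict(key=(-62,-30,8),front=(-12,-30,5),rear=(60,0,5),rear2=(60,35,5),catch=(75,0,3),catchnose=(69,0,1)).items():
    q=L[(abs(L[:,0]-x)<w)&(abs(L[:,1]-y)<8)&(d.ravel()>0)]; print(n,np.median(q[:,2]).round(1))
cv2.imwrite("pics/w7.png",im)
E
```

```text
20.1 [-0.4345944 -0.0703482 -0.81625  ]
key 73.8
front 57.7
rear 57.7
rear2 57.5
catch 63.9
catchnose 63.6
```

View pics/w7.png

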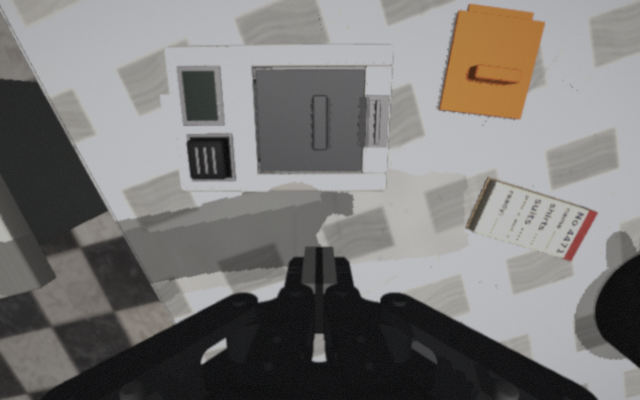

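The key is back up (73.8 mm) and the cover is flush. I'll verify the catch more finely, comparing with its rest profile before fitting.

```bash
python3 - <<'E'
from h import *
import pickle
def prof(s,d,n):
    c=cam("wrist",s); vv,uu=np.mgrid[0:400,0:640]; P=at_depth(c,np.c_[uu.ravel(),vv.ravel()],d); L=(P-PC)@PR*1000
    k=(d.ravel()>0)&(abs(L[:,1])<15)
    print(n,[(x,np.median(L[k&(abs(L[:,0]-x)<.8)][:,2]).round(1) if (k&(abs(L[:,0]-x)<.8)).any() else None) for x in range(60,92,2)])
prof(pickle.load(open("s2.pkl","rb")),np.load("w2.npy"),"rest")
s=robot.sense(); im,d=robot.capture("wrist"); prof(s,d,"now")
cv2.imwrite("pics/c.png",np.vstack([cv2.resize(cv2.imread("pics/w2.png")[20:150,300:460],None,fx=3,fy=2.2),cv2.resize(im[30:200,300:460],None,fx=3,fy=1.8)]))
E
```

```text
rest [(60, np.float64(15.3)), (62, np.float64(15.6)), (64, np.float64(15.7)), (66, np.float64(15.7)), (68, np.float64(60.4)), (70, np.float64(64.1)), (72, np.float64(32.0)), (74, np.float64(68.4)), (76, np.float64(62.5)), (78, np.float64(62.4)), (80, np.float64(64.0)), (82, np.float64(67.8)), (84, np.float64(67.3)), (86, np.float64(58.3)), (88, np.float64(57.6)), (90, np.float64(57.7))]
now [(60, np.float64(57.9)), (62, np.float64(57.6)), (64, np.float64(57.6)), (66, np.float64(57.7)), (68, np.float64(62.1)), (70, np.float64(65.7)), (72, np.float64(68.5)), (74, np.float64(68.3)), (76, np.float64(62.3)), (78, np.float64(62.6)), (80, np.float64(65.4)), (82, np.float64(67.8)), (84, np.float64(67.0)), (86, np.float64(57.8)), (88, np.float64(57.7)), (90, np.float64(57.7))]
```

View pics/c.png

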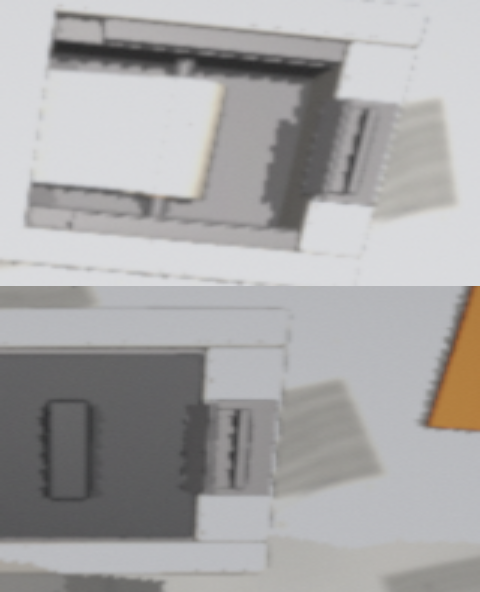

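The catch profile matches its rest profile, with the nose at x≈67 over the flat cover. The job is done, so I hand it in.

```bash
python3 -c "
from rig import robot
print(robot.sign_off())"
```

```text
the job is handed in; nothing more can be done
None
```

The cover is hooked in and shut flat under the catch. The key was held at its halfway stop for about a second, pressed fully down and let back up, and the job was handed in at about 20 s of the 59 s allowed.

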